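Run the vial rack along the roller track into its bay

ROBOT

A 7-joint arm with a two-finger parallel gripper is mounted at the origin on a cart in front of the work surface, level with it; the furniture and walls round the work are solid. World frame = base frame: x ahead of the robot, y to its left, z up, the work surface at z = 0. Lengths are in m, angles in rad, forces in N, time in s.
With the tool pointing down it reaches from about 0.425 to 0.825 m from the base axis. Payload 3.6 kg.
Tool frame: the origin (TCP) lies at the very end of the fingers, on their centre line; the grasp point (between the pads) lies 19 mm behind it (arm.grasp_offset is the distance from the TCP to the grasp point, in m); z points along the fingers, y is the line along which they close (so a half turn about z gives the same grasp; the last joint's range is limited). The gripper opens to 93 mm and grips with 3 to 60 N. Pads are 15 mm wide; open, the fingers measure 128 mm over their backs; the gripper's body (75 mm by 188 mm) begins 65 mm behind the grasp point.
Start: joints at [1.29, 0.615, -0.013, 1.423, 0.008, 1.103, -0.04], TCP at [0.164, -0.629, 0.219] pointing down, gripper open.
Joint ranges: [-3.12, 3.12], [-0.3, 2.06], [-1.34, 1.32], [0.26, 2.42], [-1.36, 4.5], [0.01, 1.98], [-2.84, 2.84]. Speed limits (rad/s): [2.79, 2.79, 3.14, 3.14, 3.14, 3.14, 3.14].

INTERFACE

Orientations are given as a rotation vector (axis times angle).
In Python, from bench import arm, optics, job gives the robot as it stands.
- The arm moves only by the tool play_rows, never from a script. Its argument "series" is a list of rows, each a list of 7 numbers: the shift along the tool's x, y, z in m, then the turn, a rotation vector about the tool's x, y, z in degrees, then the closure in counts, from 0 (fully open) to 255 (shut). In form: [[dx, dy, dz, ax, ay, az, jaw], ...]. A call has 1 to 20 rows; each row is the pose to reach, as a shift and turn from the pose commanded when the call began, along the tool's axes at that moment; what a row does not reach only later rows make up. A row lasts 1/8 s, in which the tool goes at most 62.5 mm and 10.7 degrees, less where a joint would pass 70% of its speed; a pose out of reach is approached as far as the arm can. A call with a gripper value outside its range is refused whole. The fingers move at their own pace and stop on an object; "newtons" is the grip in N (left out, the last holds). Time passes only in rows, so rows that repeat a pose let the fingers close. It gives the time, the measured TCP pose, the force, the opening and the grip force at its end, in the units of the state.
- arm.get_obs(): the state, without advancing time (a new reading comes with each control period).
- optics.grab_frame(name): name is "scene" or "top"; returns (picture, depth): 420x560x3 uint8, red, green, blue; 420x560 float32, m along the optical axis (not along the pixel's ray), 0 where there is no reading.
- optics.calibration(name): a dict with "intrinsics" (3x3 intrinsics, pixels), "position" and "orientation" of the camera in the world. Camera axes: x right, y up, looking along -z (the intrinsics and any distortion apply to the point x, -y, -z); pixel columns grow to the right and rows downward; lengths in m; the calibration is good to about 2 mm. A picture is of the moment at which its call begins. calibration takes no time and is no camera call.
- job.sign_off(): hands the job in; it is judged then, once.
The state is a dict: "clock": time; "joint_positions": joint angles; "qvel": joint speeds; "effort": joint torques, N m; "ee_pos": TCP position; "ee_rot": TCP orientation; "ft_force": force on the tool from outside, world axes, zero at the start; "wrist_torque": the same for the moment, N m; "width": finger opening in m; "finger_force": force on a finger pad.
Only numpy, scipy, OpenCV 4.12 (cv2) and the standard library are available. Lean on these libraries where they do the work, as an engineer would, in place of code of your own. Each camera call takes 0.05 s, during which the arm holds its last target. There are 200 camera calls.

TASK

Run the white vial rack along its roller lane until it stands right up against the end stop, fully home in the bay at the lane's closed end. Keep it flat on the rollers all the way, and leave the slide box on the other lane where it stands.

Things in the scene. Friction and masses are not known exactly. Their poses are not given: they have to be found in the camera images.
- roller_track: fixed aluminium track, 210 mm (x, over the rails) by 360 mm (y). Origin: centre of its underside on the worktop, z up. Two parallel lanes run along y, centre lines at x = -51 and +51 mm, each 96 mm wide, with free-turning steel rollers (24 mm thick, 36 mm apart), tops 30 mm above the worktop. Rails 6 mm thick, 42 mm high, 58 mm along the bays (last 150 mm at the -y end). The +y ends are open.
- end_stop (a point): point on the end stop, half-way between the lanes, in the plane of the buffers' faces, 45 mm above the worktop, at y = -168 mm of the track; axes as the track's. The end stop is a plate 58 mm high across both lanes at the track's -y end, with two round rubber buffers in each lane. A rack that touches the buffers has its centre 80 mm from this plane.
- vial_rack: white block with round pockets and four capped vials fixed in them, 84 mm (x) by 160 mm (y) by 30 mm high, vial tops 62 mm above its underside, about 0.45 kg. Origin: centre of its underside. It stands on the rollers of either lane, length along the lane, -y end to the end stop, 6 mm play to each rail. It rolls at under 1 N on its flat +y end face and stops soon after the push ends.
- slide_box: small closed box with a press lid for microscope slides, 88 x 92 x 34 mm, origin at the centre of its underside. It stands on the rollers of the lane that the rack is not on and must stay there.

How it is judged:
At the end, for the whole second after the job is handed in: The vial rack stands flat on its rollers, at rest, its front within 15 mm of the end stop's buffers; the slide box is within 20 mm of where it was (y of vial_rack in the frame of roller_track between -0.105 and -0.073 m and z of vial_rack in the frame of roller_track between 0.022 and 0.038 m and angle between vial_rack's own z axis and vertical below 0.1 rad and linear speed of vial_rack below 0.02 m/s and distance of slide_box from where it was at the start of the episode below 0.02 m); the robot touches nothing.
It fails at once if the rack is lifted more than 15 mm off its rollers (z of vial_rack in the frame of roller_track above 0.045 m).
It fails at once if the rack is tilted by more than 17 degrees (angle between vial_rack's own z axis and vertical above 0.3 rad).
It fails at once if the slide box is moved more than 20 mm (distance of slide_box from where it was at the start of the episode above 0.02 m).
It also fails if it takes over 35 s, if anything falls off the work surface, if the arm or the gripper's body presses on something with over 40 N, if the wrist force passes 120 N, or if a joint passes its speed limit or range.

## Working session

There is one attempt and no reset: what is moved stays moved. The work goes in short steps, Python scripts to look and compute and a tool call to move; the robot and the scene stay as the last step left them, time stands still between calls to the robot, and variables do not carry over. Pictures are saved under pics/ and viewed, at most 10 in all, crops included, and the job is handed in when it is done.

Besides the shell and the picture viewer there is one more tool, called as name(argument=value, ...) on one line, values as JSON. play_rows: Moves the arm, as the interface text tells. Its arguments: {"type":"object","properties":{"series":{"type":"array"},"newtons":{"type":"number"}},"required":["series"]}

```bash
mkdir -p pics; cat > h.py <<'E'
import numpy as np, cv2
from scipy.spatial.transform import Rotation as R
from bench import arm, optics, job
def cam(n):
    c=optics.calibration(n); o=np.array(c["orientation"],float)
    M=o if o.shape==(3,3) else (R.from_rotvec(o).as_matrix() if o.size==3 else R.from_quat(o).as_matrix())
    return np.array(c["intrinsics"]),np.array(c["position"]),M
def cloud(n,d):
    K,p,M=cam(n); v,u=np.mgrid[:d.shape[0],:d.shape[1]]
    P=np.stack([(u-K[0,2])/K[0,0]*d,-(v-K[1,2])/K[1,1]*d,-d],-1)
    return P@M.T+p
E
python3 - <<'E'
from h import *
print(optics.calibration("top"))
print(optics.calibration("scene"))
for n in("top","scene"):
    p,d=optics.grab_frame(n); np.save(n+"_d.npy",d); np.save(n+"_p.npy",p); cv2.imwrite(f"pics/{n}0.png",p[...,::-1])
o=arm.get_obs(); print(o)
E
```

```text
{'intrinsics': array([[545.75357286,   0.        , 281.80255458],
       [  0.        , 545.75357286, 209.54470364],
       [  0.        ,   0.        ,   1.        ]]), 'position': array([ 0.39969032, -0.12161435,  0.94042561]), 'orientation': array([ 0.11801121, -0.12712842, -1.5560399 ])}
{'intrinsics': array([[397.26053218,   0.        , 281.96611318],
       [  0.        , 397.26053218, 206.63001785],
       [  0.        ,   0.        ,   1.        ]]), 'position': array([0.12851729, 0.32516483, 0.63967904]), 'orientation': array([ 0.34926612, -0.95110128, -2.25161347])}
{'clock': 0.1, 'joint_positions': array([ 1.28951103,  0.61577925, -0.01265291,  1.42469417,  0.0081187 ,
        1.10344038, -0.04044286]), 'qvel': array([-0.00051213, -0.00171086,  0.00083085, -0.00323336, -0.0006094 ,
        0.00025591,  0.00227265]), 'effort': array([ 7.12234159e-04, -4.60042083e+01,  2.10067104e-01, -1.66245908e+01,
       -6.11595833e-02,  1.69360265e-02,  1.09750640e-04]), 'ee_pos': array([ 0.1636723 , -0.62832744,  0.21763975]), 'ee_rot': array([-3.11389160e+00, -3.98942552e-01,  4.89450009e-04]), 'ft_force': array([ 0.08779384, -0.31327929,  0.18986114]), 'wrist_torque': array([0.01784373, 0.03205581, 0.01809664]), 'finger_force': 0.0, 'width': 0.09307131944500603}
```

View pics/top0.png

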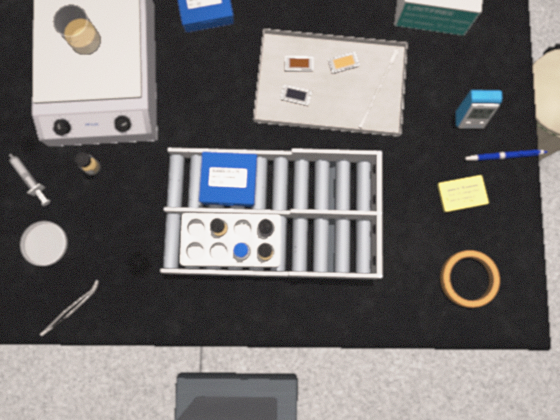

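View pics/scene0.png

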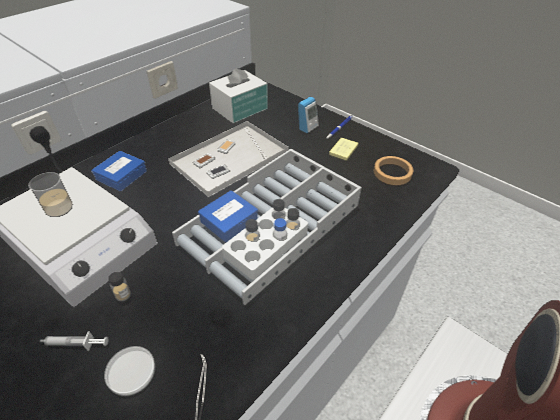

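The top view shows the track with its open end on the left (col ~165) and its end stop on the right (col ~380). The rack is in the near lane (cols 181–285, rows 213–270), with the blue slide box in the far lane (cols 201–256, rows 153–206).

```bash
python3 - <<'E'
from h import *
p=np.load("top_p.npy").astype(int); d=np.load("top_d.npy"); P=cloud("top",d)
print("table z",np.median(P[300:330,100:300,2]))
h=P[...,2]; roi=np.zeros(d.shape,bool); roi[140:285,150:395]=1
def rect(m,name):
    q=P[m][:,:2].astype(np.float32); c,s,a=cv2.minAreaRect(q); print(name,m.sum(),np.round(c,4),np.round(s,4),round(a,2),"z",np.round(np.median(h[m]),4)); print(np.round(cv2.boxPoints((c,s,a)),4).tolist())
white=(p.min(2)>150)
def big(m):
    n,l,st,_=cv2.connectedComponentsWithStats(m.astype(np.uint8)); return l==1+np.argmax(st[1:,4])
rect(big(roi&(abs(h-.060)<.006)&white&(np.arange(560)<283)&(np.arange(420)[:,None]>215)&(np.arange(420)[:,None]<267)),"rack top")
rect(roi&(h>.035)&(h<.075)&white,"rails")
rect(big(roi&(p[...,2]>p[...,0]+60)&(abs(h-.064)<.006)&(np.arange(420)[:,None]<210)),"box")
for v,u in [(241,183),(241,270),(216,283),(241,380),(180,380),(273,168),(273,378),(152,170),(152,378),(211,170),(213,378)]: print((v,u),np.round(P[v,u],4))
E
```

```text
table z -0.00014403406572077726
rack top 2730 [ 0.4874 -0.042 ] [0.0804 0.16  ] 0.49 z 0.0598
[[0.4465000033378601, 0.03759999945759773], [0.4478999972343445, -0.12240000069141388], [0.5281999707221985, -0.1216999962925911], [0.5268999934196472, 0.03830000013113022]]
rails 7516 [ 0.5383 -0.1092] [0.3604 0.2107] 89.07 z 0.0583
[[0.4300999939441681, -0.28769999742507935], [0.6406999826431274, -0.29109999537467957], [0.6466000080108643, 0.06920000165700912], [0.4359000027179718, 0.07259999960660934]]
box 2074 [ 0.5897 -0.0364] [0.0907 0.0864] 88.2 z 0.0636
[[0.5450999736785889, -0.08030000329017639], [0.6315000057220459, -0.08299999684095383], [0.6342999935150146, 0.007600000128149986], [0.5479999780654907, 0.010300000198185444]]
(241, 183) [0.4851 0.0332 0.0599]
(241, 270) [ 0.4867 -0.1075  0.0603]
(216, 283) [ 0.533  -0.1283  0.0249]
(241, 380) [ 0.4886 -0.2854  0.0614]
(180, 380) [ 0.5898 -0.2875  0.0595]
(273, 168) [0.4349 0.0626 0.0229]
(273, 378) [ 0.4373 -0.282   0.0576]
(152, 170) [0.6401 0.066  0.033 ]
(152, 378) [ 0.6372 -0.2849  0.06  ]
(211, 170) [0.5377 0.0612 0.0352]
(213, 378) [ 0.5349 -0.2835  0.0583]
```

```bash
cat >> h.py <<'E'
TH=np.radians(-0.92)
Rt=R.from_matrix(np.column_stack([[-np.sin(TH),np.cos(TH),0],[np.cos(TH),np.sin(TH),0],[0,0,-1]]))
def rel(pts):
    o=arm.get_obs(); R0=R.from_rotvec(o["ee_rot"]); 
    for t in pts: print(np.round(R0.inv().apply(np.array(t)-o["ee_pos"]),4))
    print("turn",np.round((R0.inv()*Rt).as_rotvec(degrees=True),2))
E
python3 - <<'E'
from h import *
rel([(.45,-.35,.218),(.489,.087,.218)])
E
```

```text
[ 3.472e-01 -1.972e-01  1.000e-04]
[ 0.4952 -0.6102  0.001 ]
turn [ -0.11  -0.08 -74.48]
```

play_rows(series=[[0.058, -0.033, 0, 0, 0, -5, 173], [0.116, -0.066, 0, 0, 0, -10, 173], [0.174, -0.099, 0, 0, 0, -15, 173], [0.232, -0.132, 0, 0, 0, -20, 173], [0.29, -0.165, 0, 0, 0, -25, 173], [0.347, -0.197, 0, 0, 0, -30, 173], [0.366, -0.249, 0, 0, 0, -36, 173], [0.384, -0.301, 0, 0, 0, -42, 173], [0.403, -0.353, 0, 0, 0, -48, 173], [0.421, -0.404, 0, 0, 0, -54, 173], [0.44, -0.456, 0, 0, 0, -60, 173], [0.458, -0.507, 0, 0, 0, -66, 173], [0.477, -0.559, 0, 0, 0, -71, 173], [0.495, -0.61, 0.001, -0.1, -0.1, -74.5, 173], [0.495, -0.61, 0.001, -0.1, -0.1, -74.5, 173], [0.495, -0.61, 0.001, -0.1, -0.1, -74.5, 173], [0.495, -0.61, 0.001, -0.1, -0.1, -74.5, 173]])

```text
clock: 2.22
ee_pos: [0.4891, 0.084, 0.2174]
ee_rot: [2.241, 2.199, -0.004]
ft_force: [-0.1, -0.3, 0.2]
width: 0.0303
finger_force: 0.0
```

```bash
python3 - <<'E'
from h import *
o=arm.get_obs(); print(o["clock"],o["ee_pos"],o["width"],o["ft_force"])
rel([(.4895,.087,.041),(.489,.058,.041)])
E
```

```text
2.225 [0.48907769 0.08404605 0.21740287] 0.030337328810920397 [-0.09898837 -0.27504635  0.21232463]
[0.0036 0.0004 0.1764]
[-0.0254  0.0005  0.1765]
turn [-0.02  0.2  -0.18]
```

play_rows(series=[[0.003, 0, 0.045, 0, 0, 0, 173], [0.003, 0, 0.09, 0, 0, 0, 173], [0.003, 0, 0.135, 0, 0, 0, 173], [0.003, 0, 0.16, 0, 0, 0, 173], [0.003, 0, 0.175, 0, 0, 0, 173], [0.003, 0, 0.175, 0, 0, 0, 173], [-0.01, 0, 0.175, 0, 0, 0, 173], [-0.02, 0, 0.175, 0, 0, 0, 173], [-0.02, 0, 0.175, 0, 0, 0, 173]])

```text
clock: 3.35
ee_pos: [0.4892, 0.0638, 0.0433]
ee_rot: [2.24, 2.198, -0.002]
ft_force: [1.4, -0.0, 0.4]
width: 0.0297
finger_force: 0.0
```

```bash
python3 - <<'E'
from h import *
o=arm.get_obs(); print(o["clock"],o["ee_pos"],o["width"],o["ft_force"])
a=optics.grab_frame("top")[0][140:290,120:300]; b=optics.grab_frame("scene")[0][170:310,150:350]
f=lambda i:cv2.resize(i,(600,300 if 0 else 290))
cv2.imwrite("pics/c1.png",np.vstack([f(a),f(b)])[...,::-1])
E
```

```text
3.35 [0.48918198 0.06384132 0.04333798] 0.029724369442239933 [ 1.43024785 -0.0177615   0.37151118]
```

View pics/c1.png

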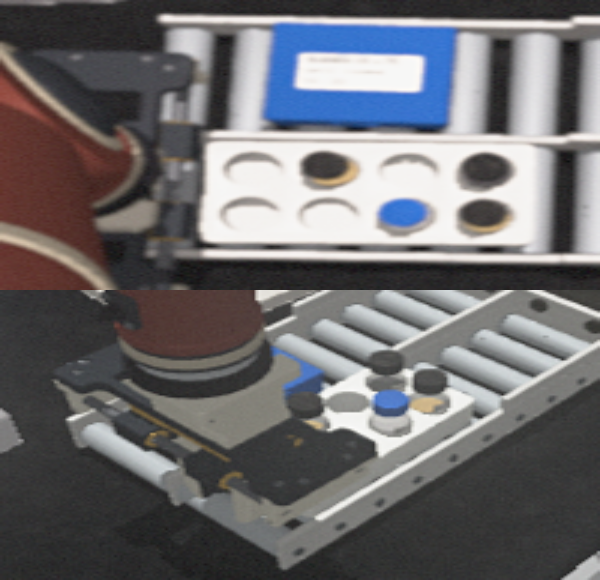

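The fingers stand just behind the rack's +y face (crop col ~200), centred in the lane and clear of the rails and the box. Next I push, stopping short of the buffers.

play_rows(series=[[-0.006, 0, 0, 0, 0, 0, 173], [-0.012, 0, 0, 0, 0, 0, 173], [-0.018, 0, 0, 0, 0, 0, 173], [-0.024, 0, 0, 0, 0, 0, 173], [-0.031, 0, 0, 0, 0, 0, 173], [-0.039, 0, 0, 0, 0, 0, 173], [-0.047, 0, 0, 0, 0, 0, 173], [-0.055, 0, 0, 0, 0, 0, 173], [-0.064, 0, 0, 0, 0, 0, 173], [-0.073, 0, 0, 0, 0, 0, 173], [-0.082, 0, 0, 0, 0, 0, 173], [-0.091, 0, 0, 0, 0, 0, 173], [-0.1, 0, 0, 0, 0, 0, 173], [-0.108, 0, 0, 0, 0, 0, 173], [-0.116, 0, 0, 0, 0, 0, 173], [-0.124, 0, 0, 0, 0, 0, 173], [-0.131, 0, 0, 0, 0, 0, 173], [-0.136, 0, 0, 0, 0, 0, 173], [-0.14, 0, 0, 0, 0, 0, 173], [-0.14, 0, 0, 0, 0, 0, 173]])

```text
clock: 5.95
ee_pos: [0.4866, -0.0747, 0.043]
ee_rot: [2.238, 2.202, -0.003]
ft_force: [0.1, 1.0, 0.3]
width: 0.0299
finger_force: 0.0
```

```bash
cat >> h.py <<'E'
def look(name):
    o=arm.get_obs(); print(o["clock"],o["ee_pos"],o["ft_force"])
    a,d=optics.grab_frame("top"); P=cloud("top",d); b=optics.grab_frame("scene")[0]
    f=lambda i:cv2.resize(i,(600,290))
    cv2.imwrite(f"pics/{name}.png",np.vstack([f(a[140:290,200:400]),f(b[130:310,170:390])])[...,::-1])
    m=(abs(P[...,2]-.06)<.006)&(a.min(2)>150)&(P[...,0]>.455)&(P[...,0]<.52)&(P[...,1]>-.272)&(P[...,1]<.06)
    y=P[...,1][m]; print("rack y range",np.percentile(y,[.5,99.5]),m.sum())
E
python3 -c "
from h import *
look('c2')"
```

```text
5.95 [ 0.48655996 -0.07474437  0.04302903] [0.08769193 0.9503052  0.33811579]
rack y range [-0.24541018 -0.12660974] 1191
```

View pics/c2.png

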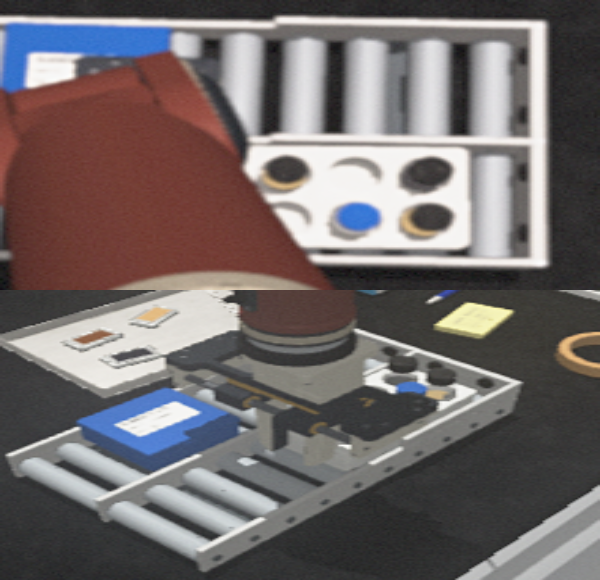

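The rack is flat in the lane with its front at y ≈ −0.246, about 30 mm short of the buffers (−0.276). The box is unmoved. Now the last stretch, slowly.

play_rows(series=[[-0.004, 0, 0, 0, 0, 0, 173], [-0.008, 0, 0, 0, 0, 0, 173], [-0.012, 0, 0, 0, 0, 0, 173], [-0.016, 0, 0, 0, 0, 0, 173], [-0.019, 0, 0, 0, 0, 0, 173], [-0.022, 0, 0, 0, 0, 0, 173], [-0.024, 0, 0, 0, 0, 0, 173], [-0.026, 0, 0, 0, 0, 0, 173], [-0.028, 0, 0, 0, 0, 0, 173], [-0.028, 0, 0, 0, 0, 0, 173], [-0.028, 0, 0, 0, 0, 0, 173]])

```text
clock: 7.42
ee_pos: [0.4859, -0.1025, 0.043]
ee_rot: [2.238, 2.203, -0.003]
ft_force: [-0.2, 0.8, 0.0]
width: 0.0299
finger_force: 0.0
```

```bash
python3 -c "
from h import *
look('c3')"
```

```text
7.425 [ 0.48588631 -0.10245422  0.0430174 ] [-0.23455528  0.83235539  0.04004184]
rack y range [-0.27172959 -0.18193734] 991
```

play_rows(series=[[-0.001, 0, 0, 0, 0, 0, 173], [-0.002, 0, 0, 0, 0, 0, 173], [-0.003, 0, 0, 0, 0, 0, 173], [-0.004, 0, 0, 0, 0, 0, 173], [-0.004, 0, 0, 0, 0, 0, 173]])

```text
clock: 8.15
ee_pos: [0.4861, -0.1057, 0.0431]
ee_rot: [2.237, 2.204, -0.001]
ft_force: [-0.4, 2.6, -0.5]
width: 0.0296
finger_force: 0.9
```

play_rows(series=[[-0.001, 0, 0, 0, 0, 0, 173], [-0.002, 0, 0, 0, 0, 0, 173], [-0.002, 0, 0, 0, 0, 0, 173]])

```text
clock: 8.52
ee_pos: [0.4874, -0.1064, 0.0432]
ee_rot: [2.235, 2.205, 0.004]
ft_force: [1.7, 5.3, -1.8]
width: 0.0298
finger_force: 2.6
```

The force has risen to 5 N and the tool has stopped advancing, so the rack is on the buffers. I'll back off gently, go up and look.

play_rows(series=[[0.002, 0, 0, 0, 0, 0, 173], [0.006, 0, 0, 0, 0, 0, 173], [0.016, 0, 0, 0, 0, 0, 173], [0.03, 0, 0, 0, 0, 0, 173], [0.04, 0, 0, 0, 0, 0, 173], [0.04, 0, -0.04, 0, 0, 0, 173], [0.04, 0, -0.09, 0, 0, 0, 173], [0.06, 0, -0.14, 0, 0, 0, 173], [0.11, 0, -0.16, 0, 0, 0, 173], [0.16, 0, -0.16, 0, 0, 0, 173], [0.21, 0, -0.16, 0, 0, 0, 173], [0.21, 0, -0.16, 0, 0, 0, 173], [0.21, 0, -0.16, 0, 0, 0, 173]])

```text
clock: 10.15
ee_pos: [0.4889, 0.1017, 0.2024]
ee_rot: [2.237, 2.203, -0.004]
ft_force: [1.0, -0.3, -0.2]
width: 0.0299
finger_force: 0.0
```

```bash
python3 -c "
from h import *
look('c4')"
```

```text
10.15 [0.48891468 0.10174238 0.20237324] [ 0.99685168 -0.32174253 -0.23913901]
rack y range [-0.27134276 -0.11591829] 1713
```

View pics/c4.png

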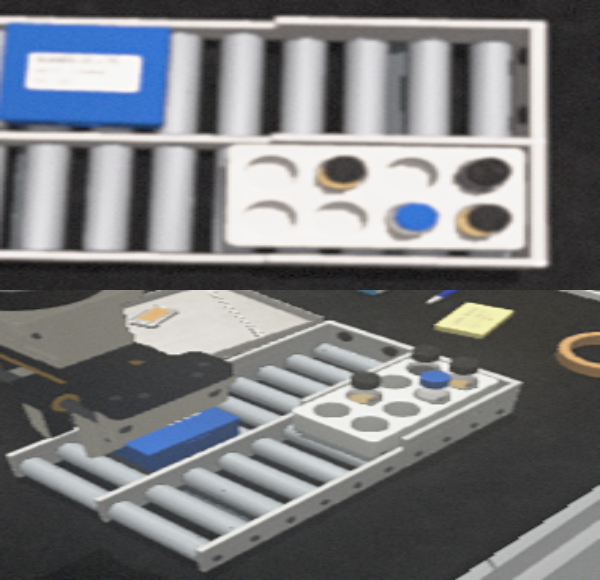

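The rack lies flat against the buffers: its rear face is at y ≈ −0.116, where −0.116 was expected. The box has not moved and the arm is clear.

```bash
python3 -c "
from bench import job
print(job.sign_off())"
```

```text
the job is handed in; nothing more can be done
None
```

The white vial rack is home against the end stop, flat on its rollers; the slide box was left where it stood, the arm is clear, and I handed the job in at about 10 s (no verdict was returned).

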